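Put the carton back into the packed drinks row

ROBOT

A 7-joint arm with a two-finger parallel gripper is mounted at the origin on the work surface. World frame = base frame: x ahead of the robot, y to its left, z up, the work surface at z = 0. Lengths are in m, angles in rad, forces in N, time in s.
With the tool pointing down it reaches from about 0.35 to 0.9 m from the base axis. Payload 8.1 kg.
Tool frame: the origin (TCP) lies midway between the tips of the shut fingers; the grasp point (between the pads) lies 19 mm behind it; z points along the fingers, y is the line along which they close (so a half turn about z gives the same grasp; the last joint's range is limited). The gripper opens to 92 mm and grips with 3 to 60 N. Pads are 19 mm wide; open, the fingers measure 130 mm over their backs; the gripper's body (75 mm by 190 mm) begins 47 mm behind the grasp point.
Start: joints at [1.222, 0.434, 0.025, 1.573, -0.012, 1.134, -0.075], TCP at [0.152, -0.606, 0.227] pointing down, gripper open.
Joint ranges: [-2.62, 2.62], [-0.44, 2.09], [-1.27, 1.32], [0.08, 2.57], [-1.32, 4.46], [0.12, 2], [-2.74, 2.74]. Speed limits (rad/s): [2.22, 2.22, 3.01, 3.01, 3.14, 3.14, 3.14].

INTERFACE

Orientations are given as [roll, pitch, yaw] about the fixed x, y, z axes, in that order (R = Rz(yaw) Ry(pitch) Rx(roll)).
In Python, from workcell import arm, imaging, ticket gives the robot as it stands.
- The arm moves only by the tool step_arm, never from a script. Its argument "motion" is a list of rows, each a list of 5 numbers: the shift along the tool's x, y, z in cm, then the turn about the tool's z in rad, then the finger opening in cm, from 0 to 9.18. A call has 1 to 20 rows; each row shifts and turns the commanded pose from where the row before left it, along the tool's axes as they then stand; what a row does not reach is not made up. A row lasts 1/8 s, in which the tool goes at most 62.5 mm and 10.7 degrees, less where a joint would pass 70% of its speed; a pose out of reach is approached as far as the arm can. A call with a gripper value outside its range is refused whole. The fingers move at their own pace and stop on an object; the grip force is fixed at half the most. Time passes only in rows, so rows that do not move let the fingers close. It gives the time, the measured TCP pose, the force, the opening and the grip force at its end, in the units of the state.
- arm.get_state(): the state, without advancing time (a new reading comes with each control period).
- imaging.grab_frame(name): name is "scene" or "side" or "wrist"; returns (picture, depth): 420x560x3 uint8, red, green, blue; 420x560 float32, m along the optical axis (not along the pixel's ray), 0 where there is no reading.
- imaging.camera_model(name): a dict with "fx", "fy", "cx", "cy" (pixels), "k1" (the pictures are not rectified: a ray, as slopes to the right and down, at radius r is drawn at 1 + k1 r^2 times it, then the intrinsics apply), "R" (3x3) and "t" (3): a world point X has camera coordinates R X + t. Camera axes: x right, y down, z forward; pixel columns grow to the right and rows downward; lengths in m; the calibration is good to about 2 mm. A picture is of the moment at which its call begins: read the wrist's pose just before it. camera_model takes no time and is no camera call; for the wrist camera it gives the pose at the moment of the call.
- ticket.sign_off(): hands the job in; it is judged then, once.
The state is a dict: "time": time; "joint_positions": joint angles; "dq": joint speeds; "joint_torque": joint torques, N m; "position": TCP position; "ee_rot": TCP orientation; "force": force on the tool from outside, world axes, zero at the start; "wrist_torque": the same for the moment, N m; "finger_gap": finger opening in m; "gripper_force": force on a finger pad.
Only numpy, scipy, OpenCV 4.12 (cv2) and the standard library are available. Lean on these libraries where they do the work, as an engineer would, in place of code of your own. Each camera call takes 0.05 s, during which the arm holds its last target. There are 200 camera calls.

TASK

Take the gable-top carton out of the caddy and put it back into the row in the wooden tray, at the place marked by the label card: slide the packs there apart to make room, without lifting them out or tipping them, and set the carton down between them (do not drop it in), standing on the tray floor and facing square with the row, its ridge pointing across the row from the robot's side to the label side. All five must end upright in the tray; leave the tin in the caddy and everything else on the counter alone.

Things in the scene. Friction and masses are not known exactly. Their poses are not given: they have to be found in the camera images.
- carton: The carton to put away: white gable-top drink carton with a ridge roof and a small cap, 58 mm along its x, 46 mm along its y, straight walls up to 105 mm, then the roof; ridge (along x) tops out at 137 mm. 0.2 to 0.42 kg; pinch its flat faces at x = +-29 mm. Starts standing in one cell of the caddy, its x along the caddy's x (a half turn is all the same). Origin at the centre of its underside; z up.
- tray: Fixed shallow light-wood tray, open on top, holding a row of packs along its y axis. Outside 74 mm (x) by 260 mm (y) by 36 mm high; walls 5 mm; inside 64 by 250 mm, so five packs side by side leave 20 mm over in all. Its floor is 6 mm above its origin. Origin at the centre of its underside on the counter; +x is the far, label side.
- card_clip: The one label clip that holds a white card (40 mm wide, 40 mm long, sloping out at 45 degrees; fixed) on the far outside wall of the tray, axes parallel to the tray's. Its middle (y = 0) marks the joint between two neighbouring packs, to within about 10 mm, where the carton belongs. Origin at counter level on the outer face of the wall, 37 mm to +x of the tray's middle line; nothing of it rises above 42 mm.
- blank_clip_1: Empty label clip on the tray's far wall: a black stub 26 mm wide, no card; marks another joint. Origin at counter level on the outer face of the wall.
- blank_clip_2: Empty label clip, as blank_clip_1, at the remaining joint.
- pack_a: Plain white paper pack, 122 mm tall. Stands upright in the tray's row with x along the tray's x. Footprint 58 mm along its x by 46 mm along its y; flat vertical faces at x = +-29 mm to pinch. Slides easily on the waxed tray floor (friction about 0.25), but leans if dragged by its top: pinch it 60 to 75 mm above its underside, firmly. 0.11 to 0.26 kg; pushing a whole side takes under 5 N. Origin at the centre of its underside; z up.
- pack_b: Brown cardboard pack, 110 mm tall. Stands upright in the tray's row with x along the tray's x. Footprint 58 mm along its x by 46 mm along its y; flat vertical faces at x = +-29 mm to pinch. Slides easily on the waxed tray floor (friction about 0.25), but leans if dragged by its top: pinch it 60 to 75 mm above its underside, firmly. 0.11 to 0.26 kg; pushing a whole side takes under 5 N. Origin at the centre of its underside; z up.
- pack_c: Square steel tin with a raised lid, walls straight to 104 mm, 116 mm tall. Stands upright in the tray's row with x along the tray's x. Footprint 58 mm along its x by 46 mm along its y; flat vertical faces at x = +-29 mm to pinch. Slides easily on the waxed tray floor (friction about 0.25), but leans if dragged by its top: pinch it 60 to 75 mm above its underside, firmly. 0.11 to 0.26 kg; pushing a whole side takes under 5 N. Origin at the centre of its underside; z up.
- pack_d: White plastic pack with a round cap, walls straight to 100 mm, 118 mm tall. Stands upright in the tray's row with x along the tray's x. Footprint 58 mm along its x by 46 mm along its y; flat vertical faces at x = +-29 mm to pinch. Slides easily on the waxed tray floor (friction about 0.25), but leans if dragged by its top: pinch it 60 to 75 mm above its underside, firmly. 0.11 to 0.26 kg; pushing a whole side takes under 5 N. Origin at the centre of its underside; z up.
- caddy: Fixed grey plastic caddy with two cells side by side along its y; outside 76 (x) by 123 (y) by 55 mm high, walls 5 mm, floor 6 mm above the origin, each cell 66 mm (x) by 54 mm (y), centres at y = +-29.5 mm. One cell holds the carton, the other the tin. Origin at the centre of its underside.
- tin: Short plain steel tin, 44 mm diameter, 86 mm tall; shares the caddy with the carton. Leave it there. Origin at the centre of its underside.
- mug: White mug, 80 mm across, 95 mm tall, handle; bystander. Origin at the centre of its underside.
- bowl: White bowl, 130 mm across, 55 mm tall; bystander. Origin at the centre of its underside.
- jar: Amber glass jar with a black cap, 76 mm diameter, 130 mm tall; bystander. Origin at the centre of its underside.
- drink: Amber bottle, 60 mm diameter, 150 mm tall; bystander. Origin at the centre of its underside.
- can: Plain aluminium can, 66 mm diameter, 115 mm tall; bystander. Origin at the centre of its underside.
- spoon: Steel spoon lying flat, 190 mm long; bystander. Origin under its middle.

How it is judged:
By the outcome, as a careful person would: the job done as asked, in the order asked, and still so for the second after the job is handed in, with the robot touching nothing.
It also fails if it takes over 64 s, if anything falls off the work surface, if the arm or the gripper's body presses on something with over 40 N, if the wrist force passes 120 N, or if a joint passes its speed limit or range.

## Working session

There is one attempt and no reset: what is moved stays moved. The work goes in short steps, Python scripts to look and compute and a tool call to move; the robot and the scene stay as the last step left them, time stands still between calls to the robot, and variables do not carry over. Pictures are saved under pics/ and viewed, at most 10 in all, crops included, and the job is handed in when it is done.

Besides the shell and the picture viewer there is one more tool, called after "Call:" as name(argument=value, ...) on one line, values as JSON. step_arm: Moves the arm, as the interface text tells. Its arguments: {"type":"object","properties":{"motion":{"type":"array"}},"required":["motion"]}

```bash
mkdir -p pics; cat > h.py <<'E'
import numpy as np, cv2
from workcell import arm, imaging, ticket
def grab(name, fn=None):
    m=imaging.camera_model(name); p,d=imaging.grab_frame(name)
    if fn: cv2.imwrite('pics/'+fn+'.png',p[:,:,::-1])
    np.savez('last_'+name+'.npz',p=p,d=d,**{k:np.array(v) for k,v in m.items()})
    return p,d,m
def load(name):
    z=np.load('last_'+name+'.npz'); return z['p'],z['d'],{k:z[k] for k in z.files if k not in'pd'}
def cloud(d,m):
    h,w=d.shape; u,v=np.meshgrid(np.arange(w),np.arange(h))
    x=(u-m['cx'])/m['fx']; y=(v-m['cy'])/m['fy']; a,b=x.copy(),y.copy()
    for _ in range(8):
        s=1+m['k1']*(a*a+b*b); a,b=x/s,y/s
    P=np.stack([a*d,b*d,d],-1)-np.array(m['t'])
    P=P@np.array(m['R']); P[d==0]=np.nan
    return P
E
python3 - <<'E'
from h import *
s=arm.get_state(); print(s['position'],s['ee_rot'],s['time'])
a,_,_=grab('scene','scene1'); b,_,_=grab('side','side1')
E
```

```text
[ 0.15185424 -0.60574388  0.22593802] [-3.14002108e+00  1.58156648e-04  2.45672531e-01] 0.0
```

View pics/scene1.png

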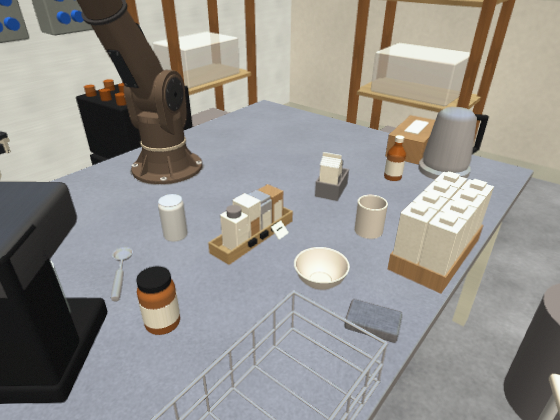

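View pics/side1.png

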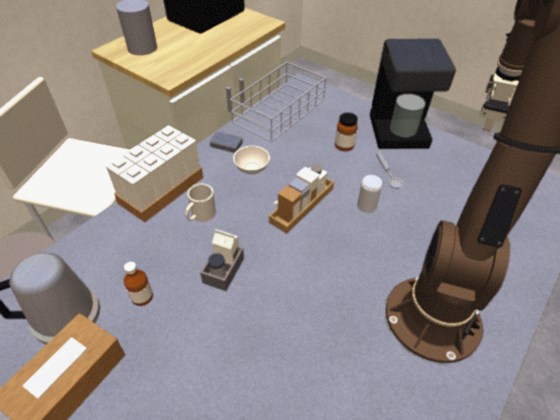

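The scene view shows the tray near (252,232), with the card at (281,230), and the caddy with the carton at (332,178). In the side view the tray is at (303,203), the caddy at (222,265), the carton at (225,243) and the tin at (216,263).

```bash
python3 - <<'E'
from h import *
P=[];C=[]
for n in('scene','side'):
    p,d,m=load(n); c=cloud(d,m)
    uv=[(252,232),(281,230),(332,178),(237,225),(285,200)] if n=='scene' else [(303,203),(222,265),(225,243),(216,263)]
    for u,v in uv: print(n,u,v,c[v,u].round(3))
    P.append(c.reshape(-1,3)); C.append(p.reshape(-1,3))
P=np.vstack(P);C=np.vstack(C); np.savez('cl.npz',P=P,C=C)
# top-down height map 1px=1mm... region
x0,x1,y0,y1=0.3,0.9,-0.45,0.45
S=800
im=np.zeros((int((x1-x0)*S),int((y1-y0)*S),3),np.uint8);H=np.zeros(im.shape[:2])-1
k=np.isfinite(P[:,0])&(P[:,0]>x0)&(P[:,0]<x1)&(P[:,1]>y0)&(P[:,1]<y1)&(P[:,2]>0.012)&(P[:,2]<.2)
for q,c in zip(P[k],C[k]):
    i=int((x1-q[0])*S);j=int((y1-q[1])*S)
    if 0<=i<im.shape[0] and 0<=j<im.shape[1] and q[2]>H[i,j]: H[i,j]=q[2];cv2.circle(im,(j,i),1,[int(v) for v in c[::-1]],-1)
for a in np.arange(-4,5): cv2.putText(im,f"{a/10:.1f}",(int((y1-a/10)*S)-10,12),0,.35,(0,255,0));cv2.line(im,(int((y1-a/10)*S),14),(int((y1-a/10)*S),480),(0,70,0))
for a in range(4,9): cv2.putText(im,f"{a/10:.1f}",(0,int((x1-a/10)*S)),0,.35,(0,255,0));cv2.line(im,(0,int((x1-a/10)*S)),(720,int((x1-a/10)*S)),(0,70,0))
cv2.imwrite('pics/top.png',im)
E
```

```text
scene 252 232 [ 0.55  -0.153  0.045]
scene 281 230 [ 0.585 -0.073  0.023]
scene 332 178 [0.576 0.194 0.07 ]
scene 237 225 [ 0.548 -0.205  0.095]
scene 285 200 [ 0.472  0.091 -0.001]
side 303 203 [ 0.492 -0.086  0.056]
side 222 265 [0.517 0.265 0.085]
side 225 243 [0.544 0.219 0.115]
side 216 263 [0.531 0.272 0.09 ]
```

View pics/top.png

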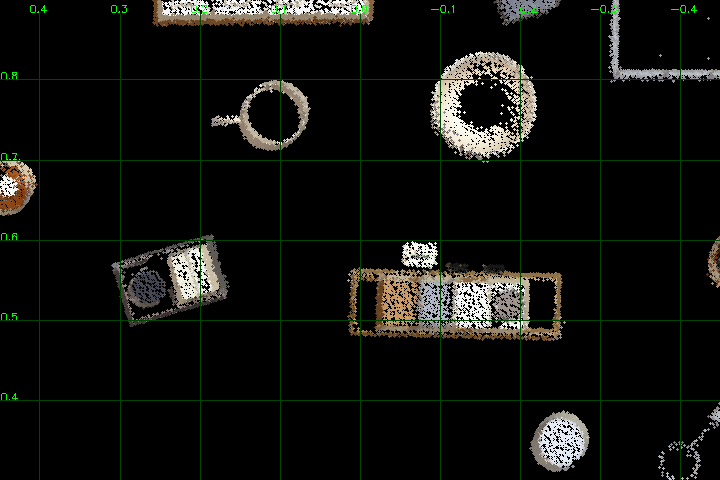

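The top-down map shows brown, steel, plain white, then capped white along the tray. The card sits at y≈-0.073, at the brown/steel joint. The caddy is rotated, with its carton cell at about (0.56, 0.21). Next I'll fit the poses.

```bash
cat > fit.py <<'E'
from h import *
z=np.load('cl.npz');P,C=z['P'],z['C']
def box(lo,hi): return np.isfinite(P[:,0])&np.all((P>lo)&(P<hi),1)
def rect(k,n):
    q=P[k][:,:2]; r=cv2.minAreaRect((q*1000).astype(np.float32)); print(n,len(q),np.round(r[0],1),np.round(r[1],1),round(r[2],2))
rect(box([.45,-.26,.028],[.575,.03,.04]),'tray')
rect(box([.45,.14,.05],[.65,.33,.058]),'caddy')
rect(box([.45,.14,.065],[.65,.235,.14]),'carton')
rect(box([.45,.14,.065],[.65,.33,.095])&(P[:,1]>.235),'tin')
k=box([.565,-.15,.01],[.62,0,.05])&(C.min(1)>120)
rect(k,'card')
k=box([.45,-.26,.06],[.575,.03,.14]);q=P[k]
rect(k,'packs')
# top heights vs y, in tray row mid
for y in np.arange(0.01,-.26,-.006):
    s=q[(abs(q[:,1]-y)<.003)]
    if len(s): print(round(y,3),len(s),np.percentile(s[:,2],90).round(3),np.percentile(s[:,0],[3,97]).round(3))
E
python3 fit.py
```

```text
tray 1023 [ 525.7 -121. ] [272.   96.4] 88.46
caddy 371 [549.7 235.5] [ 81.  131.4] 16.72
carton 981 [558.5 206.8] [64.5 57.2] 14.6
tin 286 [548.9 256.6] [43.7 75.7] 47.55
card 177 [581.5 -74.8] [42.4 29.9] 86.99
packs 3277 [ 519.6 -116. ] [191.   69.5] 88.53
-0.02 33 0.11 [0.491 0.552]
-0.026 224 0.116 [0.49  0.552]
-0.032 84 0.117 [0.489 0.554]
-0.038 93 0.117 [0.489 0.554]
-0.044 84 0.117 [0.488 0.554]
-0.05 83 0.117 [0.489 0.554]
-0.056 95 0.117 [0.489 0.554]
-0.062 81 0.117 [0.489 0.553]
-0.068 70 0.117 [0.489 0.553]
-0.074 88 0.122 [0.488 0.552]
-0.08 96 0.123 [0.488 0.553]
-0.086 90 0.123 [0.487 0.553]
-0.092 90 0.123 [0.487 0.552]
-0.098 87 0.123 [0.488 0.552]
-0.104 86 0.122 [0.488 0.552]
-0.11 83 0.123 [0.487 0.552]
-0.116 94 0.128 [0.486 0.551]
-0.122 106 0.129 [0.487 0.552]
-0.128 103 0.129 [0.486 0.552]
-0.134 93 0.129 [0.487 0.552]
-0.14 102 0.129 [0.486 0.552]
-0.146 100 0.129 [0.486 0.551]
-0.152 105 0.129 [0.486 0.551]
-0.158 120 0.129 [0.486 0.551]
-0.164 120 0.128 [0.487 0.551]
-0.17 63 0.124 [0.486 0.551]
-0.176 91 0.124 [0.486 0.55 ]
-0.182 90 0.125 [0.485 0.551]
-0.188 97 0.125 [0.487 0.55 ]
-0.194 107 0.125 [0.486 0.549]
-0.2 113 0.124 [0.486 0.55 ]
-0.206 250 0.108 [0.49  0.549]
-0.212 56 0.104 [0.497 0.547]
```

```bash
cat >> h.py <<'E'
def plan(tx,ty,tz,tyaw,n,s=None,grip=9.18):
    s=s or arm.get_state(); p=np.array(s['position']); yaw=s['ee_rot'][2]
    T=np.array([tx,ty,tz]); dy=(tyaw-yaw+np.pi)%(2*np.pi)-np.pi
    d=(T-p)/n*100; rows=[]
    for i in range(n):
        a=yaw+dy*i/n; c,sn=np.cos(a),np.sin(a)
        rows.append([round(float(c*d[0]+sn*d[1]),2),round(float(sn*d[0]-c*d[1]),2),round(float(-d[2]),2),round(float(-dy/n),3),grip])
    print('at',p.round(4),round(yaw,3),'t',s['time'],'F',np.round(s['force'],1)); print(rows)
E
python3 - <<'E'
from h import *
P=np.load('cl.npz')['P']; k=np.isfinite(P[:,0])&(P[:,2]>.14)&(P[:,2]<.6)&(P[:,0]<.8)&(P[:,0]>.1)&(abs(P[:,1])<.8)
q=np.round(P[k]/.05)*.05; u,c=np.unique(q[:,:2].round(2),axis=0,return_counts=True)
print([(tuple(a),b) for a,b in zip(u.tolist(),c) if b>3])
plan(.50,-.07,.24,1.545,18)
E
```

```text
[((0.1, -0.6), np.int64(26)), ((0.1, -0.55), np.int64(146)), ((0.1, -0.5), np.int64(74)), ((0.15, -0.6), np.int64(165)), ((0.15, -0.55), np.int64(1661)), ((0.15, -0.5), np.int64(447)), ((0.2, -0.7), np.int64(10)), ((0.2, -0.65), np.int64(83)), ((0.2, -0.6), np.int64(284)), ((0.2, -0.55), np.int64(211)), ((0.2, -0.5), np.int64(4)), ((0.3, -0.65), np.int64(140)), ((0.35, -0.7), np.int64(61)), ((0.35, -0.65), np.int64(306)), ((0.35, -0.6), np.int64(287)), ((0.4, -0.8), np.int64(7)), ((0.4, -0.75), np.int64(160)), ((0.4, -0.7), np.int64(166)), ((0.4, -0.65), np.int64(229)), ((0.4, -0.6), np.int64(753)), ((0.4, -0.55), np.int64(171)), ((0.45, -0.8), np.int64(50)), ((0.45, -0.75), np.int64(99)), ((0.45, -0.7), np.int64(169)), ((0.45, -0.65), np.int64(351)), ((0.45, -0.6), np.int64(719)), ((0.45, -0.55), np.int64(736)), ((0.5, -0.75), np.int64(67)), ((0.5, -0.7), np.int64(106)), ((0.5, -0.65), np.int64(700)), ((0.5, -0.6), np.int64(1286)), ((0.5, -0.55), np.int64(617)), ((0.55, -0.75), np.int64(401)), ((0.55, -0.7), np.int64(427)), ((0.55, -0.65), np.int64(3344)), ((0.55, -0.6), np.int64(38
[... 446 characters left out ...]
9))]
at [ 0.1519 -0.6058  0.226 ] 0.246 t 0.1 F [ 0.5 -0.6 -0.2]
[[2.6, -2.42, -0.08, -0.072, 9.18], [2.77, -2.22, -0.08, -0.072, 9.18], [2.92, -2.02, -0.08, -0.072, 9.18], [3.06, -1.8, -0.08, -0.072, 9.18], [3.18, -1.58, -0.08, -0.072, 9.18], [3.29, -1.34, -0.08, -0.072, 9.18], [3.37, -1.1, -0.08, -0.072, 9.18], [3.44, -0.86, -0.08, -0.072, 9.18], [3.5, -0.61, -0.08, -0.072, 9.18], [3.53, -0.35, -0.08, -0.072, 9.18], [3.55, -0.1, -0.08, -0.072, 9.18], [3.55, 0.16, -0.08, -0.072, 9.18], [3.53, 0.42, -0.08, -0.072, 9.18], [3.49, 0.67, -0.08, -0.072, 9.18], [3.43, 0.92, -0.08, -0.072, 9.18], [3.35, 1.16, -0.08, -0.072, 9.18], [3.26, 1.4, -0.08, -0.072, 9.18], [3.15, 1.63, -0.08, -0.072, 9.18]]
```

Call:
step_arm(motion=[[2.6,-2.4,-0.1,-0.07,9.18],[2.8,-2.2,-0.1,-0.07,9.18],[2.9,-2.0,-0.1,-0.07,9.18],[3.1,-1.8,-0.1,-0.07,9.18],[3.2,-1.6,-0.1,-0.07,9.18],[3.3,-1.3,-0.1,-0.07,9.18],[3.4,-1.1,-0.1,-0.07,9.18],[3.4,-0.9,-0.1,-0.07,9.18],[3.5,-0.6,-0.1,-0.07,9.18],[3.5,-0.4,-0.1,-0.07,9.18],[3.6,-0.1,-0.1,-0.07,9.18],[3.6,0.2,-0.1,-0.07,9.18],[3.5,0.4,-0.1,-0.07,9.18],[3.5,0.7,-0.1,-0.07,9.18],[3.4,0.9,-0.1,-0.08,9.18],[3.4,1.2,0,-0.08,9.18],[3.3,1.4,0,-0.08,9.18],[3.2,1.6,0,-0.09,9.18]])

```text
time: 2.35
position: [0.5097, -0.0729, 0.2416]
ee_rot: [-3.141, 0.0, 1.56]
force: [-0.4, -0.2, -0.3]
finger_gap: 0.0921
gripper_force: 0.0
```

```bash
python3 - <<'E'
from h import *
plan(.5215,-.047,.058,1.545,8)
p,d,m=grab('wrist','w1')
E
```

```text
at [ 0.5097 -0.0729  0.2416] 1.56 t 2.35 F [-0.4 -0.2 -0.3]
[[0.32, 0.14, 2.3, 0.002, 9.18], [0.33, 0.14, 2.3, 0.002, 9.18], [0.33, 0.14, 2.3, 0.002, 9.18], [0.33, 0.14, 2.3, 0.002, 9.18], [0.33, 0.14, 2.3, 0.002, 9.18], [0.33, 0.14, 2.3, 0.002, 9.18], [0.33, 0.14, 2.3, 0.002, 9.18], [0.33, 0.14, 2.3, 0.002, 9.18]]
```

View pics/w1.png

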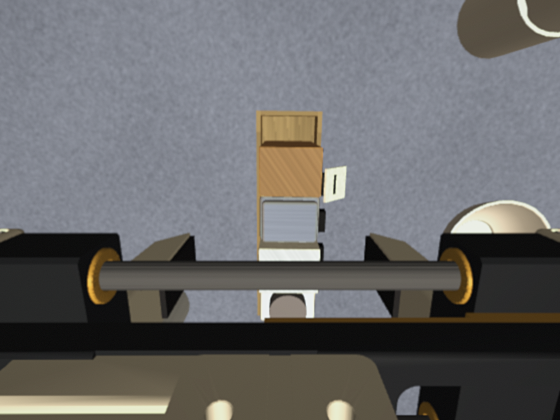

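The wrist view shows brown at rows 146–197, steel at 200–243 and the tray's open end at row 113. The card at (335,184) lies beside the brown/steel joint. I'll get metric edges from the wrist depth.

```bash
python3 - <<'E'
from h import *
p,d,m=load('wrist'); c=cloud(d,m)
for u in (275,290,305):
    col=c[105:245,u]; print(u,[(105+i,*col[i].round(3)) for i in range(0,140) if i and abs(col[i,2]-col[i-1,2])>.003])
for v in (130,170,220):
    r=c[v,240:345]; print(v,[(240+i,*r[i].round(3)) for i in range(1,105) if abs(r[i,2]-r[i-1,2])>.006])
q=c[150:194,262:318].reshape(-1,3); r=cv2.minAreaRect((q[q[:,2]>.105][:,:2]*1000).astype(np.float32)); print(r)
q=c[203:240,262:318].reshape(-1,3); r=cv2.minAreaRect((q[q[:,2]>.105][:,:2]*1000).astype(np.float32)); print(r)
E
```

```text
275 [(110, np.float64(0.505), np.float64(0.009), np.float64(0.037)), (115, np.float64(0.504), np.float64(0.004), np.float64(0.015)), (116, np.float64(0.504), np.float64(0.003), np.float64(0.005)), (140, np.float64(0.504), np.float64(-0.025), np.float64(0.012)), (141, np.float64(0.504), np.float64(-0.025), np.float64(0.035)), (142, np.float64(0.504), np.float64(-0.025), np.float64(0.056)), (143, np.float64(0.505), np.float64(-0.025), np.float64(0.072)), (144, np.float64(0.505), np.float64(-0.025), np.float64(0.089)), (145, np.float64(0.505), np.float64(-0.025), np.float64(0.103)), (146, np.float64(0.505), np.float64(-0.026), np.float64(0.114)), (196, np.float64(0.504), np.float64(-0.073), np.float64(0.108)), (200, np.float64(0.505), np.float64(-0.075), np.float64(0.116)), (201, np.float64(0.505), np.float64(-0.075), np.float64(0.12)), (242, np.float64(0.504), np.float64(-0.119), np.float64(0.112))]
290 [(111, np.float64(0.521), np.float64(0.007), np.float64(0.035)), (115, np.float64(0.522), np.float64(0.003), np.float64(0.025)), (116, np.float64(0.522), np.float64(0.003), np.float64(0
[... 2179 characters left out ...]
 np.float64(-0.064), np.float64(-0.0)), (325, np.float64(0.562), np.float64(-0.059), np.float64(0.038))]
220 [(257, np.float64(0.481), np.float64(-0.12), np.float64(0.036)), (260, np.float64(0.489), np.float64(-0.097), np.float64(0.108)), (262, np.float64(0.492), np.float64(-0.093), np.float64(0.121)), (317, np.float64(0.545), np.float64(-0.097), np.float64(0.109)), (319, np.float64(0.557), np.float64(-0.121), np.float64(0.033)), (326, np.float64(0.57), np.float64(-0.132), np.float64(-0.002))]
((518.5137939453125, -48.916648864746094), (39.92101287841797, 51.17938995361328), 88.99595642089844)
((517.705810546875, -96.4857406616211), (54.93060302734375, 41.48851013183594), 1.2819910049438477)
```

Call:
step_arm(motion=[[0.4,0.2,2,0.015,9.18],[0.4,0.2,3,0,9.18],[0.5,0.2,3,0,9.18],[0.5,0.2,3,0,9.18],[0.5,0.2,3,0,9.18],[0,0,2.5,0,9.18],[0,0,1.5,0,9.18],[0,0,0,0,9.18]])

```text
time: 3.4
position: [0.5193, -0.0515, 0.061]
ee_rot: [-3.14, -0.0, 1.541]
force: [-0.4, -0.6, -0.0]
finger_gap: 0.0916
gripper_force: 0.0
```

Call:
step_arm(motion=[[0,0,0,0,7],[0,0,0,0,6],[0,0,0,0,5],[0,0,0,0,4.5],[0,0,0,0,4.5],[0,0,0,0,4.5]])

```text
time: 4.15
position: [0.5202, -0.0517, 0.0621]
ee_rot: [3.141, 0.0, 1.541]
force: [-0.3, -0.1, 5.5]
finger_gap: 0.0577
gripper_force: 30.0
```

Call:
step_arm(motion=[[0.2,0,0,0,4.5],[0.4,0,0,0,4.5],[0.4,0,0,0,4.5],[0.4,0,0,0,4.5],[0.4,0,0,0,4.5],[0.4,0,0,0,4.5],[0.3,0,0,0,4.5],[0.1,0,0,0,4.5],[0,0,0,0,4.5],[0,0,0,0,4.5]])

```text
time: 5.4
position: [0.5212, -0.0257, 0.0621]
ee_rot: [3.141, 0.0, 1.541]
force: [0.0, -1.0, 5.6]
finger_gap: 0.0584
gripper_force: 30.0
```

Call:
step_arm(motion=[[0,0,0,0,6.2],[0,0,0,0,8],[0,0,0,0,9.18],[0,0,-0.4,0,9.18],[-1.2,0,0,0,9.18],[-1.6,0,0,0,9.18],[-1.6,0,0,0,9.18],[-1.6,0,0,0,9.18],[-0.9,0,0,0,9.18],[0,0,0,0,9.18]])

```text
time: 6.65
position: [0.5186, -0.0956, 0.0656]
ee_rot: [-3.141, 0.0, 1.539]
force: [-0.2, 0.3, -0.1]
finger_gap: 0.0919
gripper_force: 0.0
```

```bash
python3 - <<'E'
from h import *
s=arm.get_state(); print(s['position'],s['force'],s['time'])
p,d,m=grab('scene'); q,_,_=grab('side')
im=np.hstack([cv2.resize(p[160:280,170:330],(400,300),interpolation=2),cv2.resize(q[150:270,230:390],(400,300),interpolation=2)])
cv2.imwrite('pics/s2.png',im[:,:,::-1])
E
```

```text
[ 0.51861963 -0.09558714  0.06564767] [-0.21687513  0.34150425 -0.07538223] 6.65
```

View pics/s2.png

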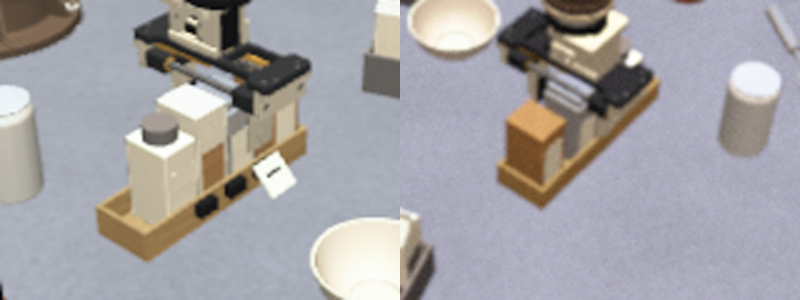

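The crops show brown upright at the left end of the tray (535,145). The gripper straddles the steel pack, and the other two are undisturbed. Now I'll pinch and slide.

Call:
step_arm(motion=[[0,0,0,0,7],[0,0,0,0,6],[0,0,0,0,5],[0,0,0,0,4.5],[0,0,0,0,4.5],[0,0,0,0,4.5],[-0.2,0,0,0,4.5],[-0.3,0,0,0,4.5],[-0.3,0,0,0,4.5],[-0.3,0,0,0,4.5],[-0.3,0,0,0,4.5],[-0.3,0,0,0,4.5]])

```text
time: 8.25
position: [0.5182, -0.1118, 0.0657]
ee_rot: [3.142, 0.0, 1.541]
force: [0.4, 1.1, 0.7]
finger_gap: 0.0577
gripper_force: 30.0
```

Call:
step_arm(motion=[[-0.3,0,0,0,4.5],[-0.3,0,0,0,4.5],[-0.3,0,0,0,4.5],[-0.3,0,0,0,4.5],[-0.2,0,0,0,4.5],[0,0,0,0,4.5],[0,0,0,0,4.5]])

```text
time: 9.12
position: [0.5177, -0.1261, 0.0657]
ee_rot: [-3.142, 0.001, 1.54]
force: [0.1, -1.5, 1.1]
finger_gap: 0.0576
gripper_force: 30.0
```

Call:
step_arm(motion=[[0,0,0,0,6.2],[0,0,0,0,8],[0,0,0,0,9.18],[0,0,-2,0,9.18],[0,0,-3,0,9.18],[0,0,-4,0,9.18],[0,0,-4.5,0,9.18],[0,0,-4,0,9.18],[0,0,-2.5,0,9.18],[0,0,0,0,9.18]])

```text
time: 10.38
position: [0.5188, -0.1256, 0.2677]
ee_rot: [3.138, 0.001, 1.541]
force: [0.4, -0.3, -0.9]
finger_gap: 0.0917
gripper_force: 0.0
```

```bash
python3 - <<'E'
from h import *
p,d,m=grab('wrist','w2'); c=cloud(d,m); plan(.5582,.207,.26,1.85,12)
for u in (272,290,305):
    col=c[40:330,u]; print(u,[(40+i,*col[i].round(3).tolist()) for i in range(1,290) if abs(col[i,2]-col[i-1,2])>.006])
E
```

```text
at [ 0.518  -0.1256  0.2661] 1.541 t 10.425 F [ 1.2  0.2 -1. ]
[[2.78, 0.25, 0.05, -0.026, 9.18], [2.77, 0.32, 0.05, -0.026, 9.18], [2.76, 0.39, 0.05, -0.026, 9.18], [2.75, 0.47, 0.05, -0.026, 9.18], [2.74, 0.54, 0.05, -0.026, 9.18], [2.73, 0.61, 0.05, -0.026, 9.18], [2.71, 0.68, 0.05, -0.026, 9.18], [2.69, 0.75, 0.05, -0.026, 9.18], [2.67, 0.82, 0.05, -0.026, 9.18], [2.65, 0.88, 0.05, -0.026, 9.18], [2.62, 0.95, 0.05, -0.026, 9.18], [2.6, 1.02, 0.05, -0.026, 9.18]]
272 [(57, 0.515, 0.0, 0.114), (110, 0.513, -0.046, 0.097), (111, 0.513, -0.045, 0.069), (112, 0.512, -0.045, 0.039), (113, 0.512, -0.046, 0.007), (159, 0.51, -0.104, 0.015), (160, 0.51, -0.104, 0.026), (161, 0.51, -0.104, 0.036), (162, 0.51, -0.104, 0.048), (163, 0.51, -0.104, 0.056), (164, 0.511, -0.104, 0.066), (165, 0.511, -0.104, 0.074), (166, 0.511, -0.104, 0.084), (167, 0.511, -0.104, 0.092), (168, 0.511, -0.104, 0.098), (169, 0.511, -0.104, 0.106), (213, 0.51, -0.15, 0.11), (260, 0.517, -0.095, 0.346), (290, 0.507, -0.232, 0.124), (294, 0.502, -0.311, -0.002), (318, 0.517, -0.104, 0.359)]
290 [(57, 0.532, -0.0, 0.115), (110, 0.532, -0.046, 0.094), (111, 0.532, -0.046, 0.07), (112, 0.534, -0.046, 0.037), (113, 0.535, -0.046, 0.006), (159, 0.533, -0.104, 0.014), (160, 0.533, -0.104, 0.026), (161, 0.532, -0.104, 0.038), (162, 0.532, -0.104, 0.049), (163, 0.532, -0.104, 0.057), (164, 0.531, -0.104, 0.069), (165, 0.531, -0.104, 0.075), (166, 0.531, -0.104, 0.084), (167, 0.53, -0.104, 0.092), (168, 0.53, -0.104, 0.101), (213, 0.529, -0.15, 0.111), (260, 0.522, -0.096, 0.345), (290, 0.527, -0.233, 0.123), (291, 0.529, -0.305, 0.0), (318, 0.521, -0.104, 0.36)]
305 [(57, 0.546, -0.001, 0.116), (110, 0.547, -0.046, 0.094), (111, 0.552, -0.045, 0.034), (171, 0.545, -0.107, 0.106), (209, 0.55, -0.167, 0.035), (213, 0.545, -0.151, 0.11), (260, 0.526, -0.095, 0.347), (290, 0.552, -0.304, 0.001), (318, 0.525, -0.105, 0.359)]
```

View pics/w2.png

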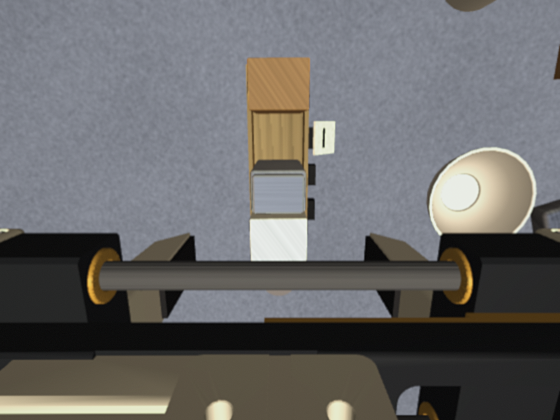

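The gap is clean at 58 mm, y −0.046 to −0.104 (rows 110–160), and both neighbours are upright. On to the caddy.

Call:
step_arm(motion=[[2.6,0.2,0,-0.03,9.18],[2.8,0.3,0,-0.03,9.18],[2.8,0.4,0,-0.03,9.18],[2.8,0.5,0,-0.03,9.18],[2.8,0.5,0,-0.03,9.18],[2.8,0.6,0,-0.03,9.18],[2.8,0.7,0,-0.03,9.18],[2.8,0.7,0,-0.03,9.18],[2.8,0.8,0,-0.03,9.18],[2.6,0.9,0,-0.02,9.18],[0,0,0,0,9.18]])

```text
time: 11.8
position: [0.5427, 0.1593, 0.2646]
ee_rot: [-3.14, -0.002, 1.837]
force: [0.6, -0.5, 0.1]
finger_gap: 0.0917
gripper_force: 0.0
```

```bash
python3 - <<'E'
from h import *
p,d,m=grab('wrist','w3'); c=cloud(d,m)
np.save('c3.npy',c); P=c.reshape(-1,3)
def R(k,n):
    q=P[k][:,:2]; r=cv2.minAreaRect((q*1000).astype(np.float32)); print(n,len(q),np.round(r[0],1),np.round(r[1],1),round(r[2],2))
b=np.isfinite(P[:,0])&(P[:,0]>.48)&(P[:,0]<.63)&(P[:,1]>.13)&(P[:,1]<.33)
R(b&(abs(P[:,2]-.0545)<.004),'caddy')
R(b&(P[:,2]>.1)&(P[:,2]<.15),'carton')
R(b&(P[:,2]>.136)&(P[:,2]<.15),'ridge')
plan(.5582,.207,.26,1.85,2)
E
```

```text
caddy 1155 [545.7 235.1] [ 76.  122.1] 16.3
carton 2919 [554.3 206.4] [58.1 46.6] 16.34
ridge 263 [554.3 206.6] [57.8  3. ] 16.3
at [0.5431 0.1574 0.2646] 1.834 t 11.85 F [ 0.9 -1.2 -0.8]
[[2.2, 1.37, 0.23, -0.008, 9.18], [2.19, 1.39, 0.23, -0.008, 9.18]]
```

View pics/w3.png

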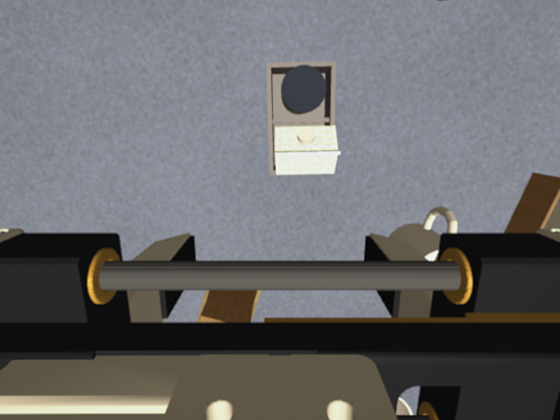

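The wrist view shows the carton at (306,150), ridge along its x, and the tin behind it at (303,90). The carton fits to (0.5543, 0.2065) with yaw 0.285.

Call:
step_arm(motion=[[1.1,0.6,0,-0.022,9.18],[1.1,0.6,1,0,9.18],[1.1,0.6,2,0,9.18],[1.1,0.6,2,0,9.18],[0,0,3,0,9.18],[0,0,3,0,9.18],[0,0,3,0,9.18],[0,0,2.5,0,9.18],[0,0,1.6,0,9.18],[0,0,0,0,9.18],[0,0,0,0,9.18]])

```text
time: 13.22
position: [0.5558, 0.2049, 0.0853]
ee_rot: [3.141, -0.0, 1.853]
force: [0.1, -0.2, 0.8]
finger_gap: 0.0921
gripper_force: 0.0
```

Call:
step_arm(motion=[[0.2,-0.1,0.2,0,9.18],[0,0,0,0,8],[0,0,0,0,7],[0,0,0,0,6],[0,0,0,0,5],[0,0,0,0,4.5],[0,0,0,0,4.5],[0,0,0,0,4.5]])

```text
time: 14.22
position: [0.5542, 0.2061, 0.0828]
ee_rot: [3.141, -0.0, 1.853]
force: [2.0, 0.0, 0.3]
finger_gap: 0.0578
gripper_force: 29.9
```

Call:
step_arm(motion=[[0,0,-0.5,0,4.5],[0,0,-1,0,4.5],[0,0,-1.5,0,4.5],[0,0,-2,0,4.5],[0,0,-2.5,0,4.5],[0,0,-2.5,0,4.5],[0,0,-2.5,0,4.5],[0,0,-2,0,4.5],[0,0,-0.5,0,4.5],[0,0,0,0,4.5]])

```text
time: 15.48
position: [0.5537, 0.2059, 0.2329]
ee_rot: [3.141, 0.0, 1.853]
force: [-0.5, -0.6, -4.7]
finger_gap: 0.0576
gripper_force: 29.9
```

```bash
python3 - <<'E'
from h import *
s=arm.get_state(); print(s['finger_gap'],s['gripper_force'])
plan(.519,-.075,.235,1.545,14,s,4.5)
E
```

```text
0.057609661171113456 29.864011395256966
at [0.5537 0.2059 0.2329] 1.853 t 15.475 F [-0.5 -0.6 -4.7]
[[-1.86, -0.8, -0.02, 0.022, 4.5], [-1.88, -0.76, -0.02, 0.022, 4.5], [-1.89, -0.71, -0.02, 0.022, 4.5], [-1.91, -0.67, -0.02, 0.022, 4.5], [-1.92, -0.63, -0.02, 0.022, 4.5], [-1.93, -0.59, -0.02, 0.022, 4.5], [-1.95, -0.55, -0.02, 0.022, 4.5], [-1.96, -0.5, -0.02, 0.022, 4.5], [-1.97, -0.46, -0.02, 0.022, 4.5], [-1.98, -0.42, -0.02, 0.022, 4.5], [-1.99, -0.37, -0.02, 0.022, 4.5], [-2.0, -0.33, -0.02, 0.022, 4.5], [-2.0, -0.28, -0.02, 0.022, 4.5], [-2.01, -0.24, -0.02, 0.022, 4.5]]
```

Call:
step_arm(motion=[[-1.0,-0.4,0,0.01,4.5],[-1.9,-0.8,0,0.02,4.5],[-1.9,-0.7,0,0.02,4.5],[-1.9,-0.7,0,0.02,4.5],[-1.9,-0.6,0,0.02,4.5],[-1.9,-0.6,0,0.02,4.5],[-1.9,-0.6,0,0.02,4.5],[-2.0,-0.5,0,0.02,4.5],[-2.0,-0.5,0,0.02,4.5],[-2.0,-0.4,0,0.03,4.5],[-2.0,-0.4,0,0.03,4.5],[-2.0,-0.4,0,0.03,4.5],[-2.0,-0.3,0,0.03,4.5],[-2.0,-0.2,0,0.02,4.5],[-1.0,-0.1,0,0,4.5],[0,0,0,0,4.5],[0,0,0,0,4.5]])

```text
time: 17.6
position: [0.5218, -0.0756, 0.2328]
ee_rot: [3.141, -0.001, 1.544]
force: [-0.7, 0.3, -4.0]
finger_gap: 0.0579
gripper_force: 29.9
```

```bash
python3 - <<'E'
from h import *
plan(.5195,-.075,.235,1.545,1,None,4.5)
p,d,m=grab('wrist'); c=cloud(d,m); q,_,_=grab('side'); r,_,_=grab('scene')
for u in (272,290):
    col=c[20:235,u]; print(u,[(20+i,*col[i].round(3).tolist()) for i in range(1,215) if abs(col[i,2]-col[i-1,2])>.01])
im=np.hstack([cv2.resize(r[140:260,190:310],(400,400),interpolation=2),cv2.resize(q[100:240,240:380],(400,400),interpolation=2)])
cv2.imwrite('pics/s3.png',im[:,:,::-1])
E
```

```text
at [ 0.5218 -0.0756  0.2328] 1.544 t 17.6 F [-0.7  0.3 -4. ]
[[0.05, -0.23, -0.22, -0.001, 4.5]]
272 [(108, 0.515, 0.008, 0.036), (113, 0.517, 0.0, 0.115), (167, 0.512, -0.06, 0.005), (184, 0.516, -0.052, 0.161)]
290 [(108, 0.535, 0.007, 0.036), (113, 0.532, -0.0, 0.115), (167, 0.534, -0.061, 0.006), (184, 0.529, -0.053, 0.162)]
```

View pics/s3.png

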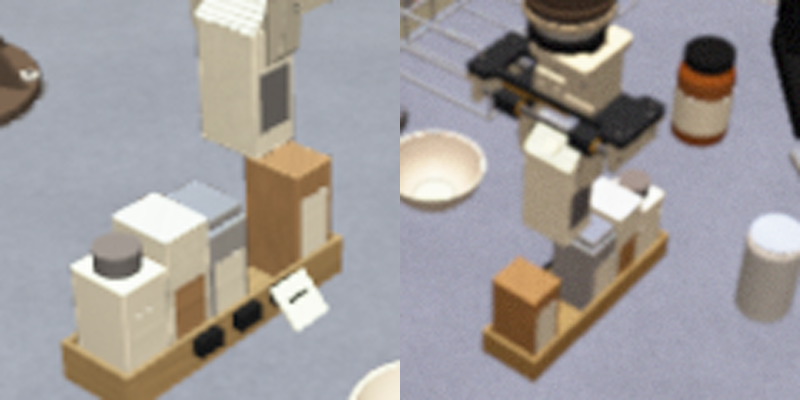

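The carton hangs upright over the gap, with brown and steel standing on either side. I'll shift x by −2 mm and lower.

Call:
step_arm(motion=[[0,-0.2,0.5,0,4.5],[0,0,1.5,0,4.5],[0,0,2,0,4.5],[0,0,2,0,4.5],[0,0,2,0,4.5],[0,0,2,0,4.5],[0,0,1.5,0,4.5],[0,0,1,0,4.5],[0,0,0.7,0,4.5],[0,0,0.5,0,4.5],[0,0,0.2,0,4.5],[0,0,0,0,4.5]])

```text
time: 19.25
position: [0.5198, -0.0765, 0.0939]
ee_rot: [3.141, 0.0, 1.543]
force: [0.1, 0.2, -3.8]
finger_gap: 0.0575
gripper_force: 29.9
```

Call:
step_arm(motion=[[0.1,0,0.3,0,4.5],[0,0,0.3,0,4.5],[0,0,0.2,0,4.5],[0,0,0.1,0,4.5],[0,0,0,0,4.5],[0,0,0,0,4.5]])

```text
time: 20.0
position: [0.5197, -0.0755, 0.0848]
ee_rot: [3.141, 0.0, 1.543]
force: [-0.1, 0.1, -4.1]
finger_gap: 0.0581
gripper_force: 29.9
```

Call:
step_arm(motion=[[0,0,0.1,0,4.5],[0,0,0.05,0,4.5],[0,0,0.05,0,4.5],[0,0,0,0,4.5],[0,0,0,0,4.5]])

```text
time: 20.62
position: [0.5197, -0.0755, 0.0828]
ee_rot: [3.142, 0.0, 1.543]
force: [0.1, 0.7, -1.6]
finger_gap: 0.0582
gripper_force: 29.9
```

Contact has begun. One small step more, then release and rise.

Call:
step_arm(motion=[[0,0,0.05,0,4.5],[0,0,0,0,4.5],[0,0,0,0,4.5]])

```text
time: 21.0
position: [0.5198, -0.0755, 0.0827]
ee_rot: [3.141, 0.0, 1.543]
force: [-1.6, -0.5, 6.1]
finger_gap: 0.0575
gripper_force: 29.9
```

Call:
step_arm(motion=[[0,0,0,0,6],[0,0,0,0,6.8],[0,0,0,0,8],[0,0,0,0,9.18],[0,0,0,0,9.18],[0,0,-1,0,9.18],[0,0,-2,0,9.18],[0,0,-4,0,9.18],[0,0,-4,0,9.18],[0,0,-4,0,9.18],[-2,0,-2,0,9.18],[-2,0,0,0,9.18],[0,0,0,0,9.18]])

```text
time: 22.62
position: [0.5183, -0.117, 0.2528]
ee_rot: [3.141, 0.001, 1.54]
force: [0.8, -0.3, -0.8]
finger_gap: 0.0919
gripper_force: 0.0
```

```bash
python3 - <<'E'
from h import *
s=arm.get_state(); print(s['position'],s['time'],s['force'])
p,d,m=grab('wrist'); c=cloud(d,m); q,_,_=grab('side'); r,_,_=grab('scene')
P=c.reshape(-1,3); b=np.isfinite(P[:,0])&(P[:,0]>.47)&(P[:,0]<.57)
def R(k,n):
    k=k&b; a=P[k][:,:2]; e=cv2.minAreaRect((a*1000).astype(np.float32)); print(n,len(a),np.round(e[0],1),np.round(e[1],1),round(e[2],2),P[k][:,2].max().round(3))
R((P[:,1]<-.048)&(P[:,1]>-.1)&(P[:,2]>.105)&(P[:,2]<.16),'carton')
R((P[:,1]<-.048)&(P[:,1]>-.1)&(P[:,2]>.138)&(P[:,2]<.16),'ridge')
R((P[:,1]>-.048)&(P[:,2]>.11)&(P[:,2]<.16),'brown')
R((P[:,1]<-.1)&(P[:,1]>-.148)&(P[:,2]>.11)&(P[:,2]<.16),'steel')
im=np.hstack([cv2.resize(r[140:260,190:310],(266,400),interpolation=2),cv2.resize(q[100:240,240:380],(266,400),interpolation=2),cv2.resize(p[60:260,210:350],(266,400))])
cv2.imwrite('pics/s4.png',im[:,:,::-1])
E
```

```text
[ 0.51833201 -0.11700377  0.25283881] 22.625 [ 0.80819925 -0.29690198 -0.78747638]
carton 3175 [519.5 -75.5] [46.1 58.1] 88.22 0.145
ridge 274 [519.7 -75.4] [ 3.3 57.2] 88.48 0.145
brown 3511 [520.4 -22.5] [45.9 58. ] 88.22 0.118
steel 2233 [ 516.2 -126. ] [42.6 53.3] 88.93 0.124
```

View pics/s4.png

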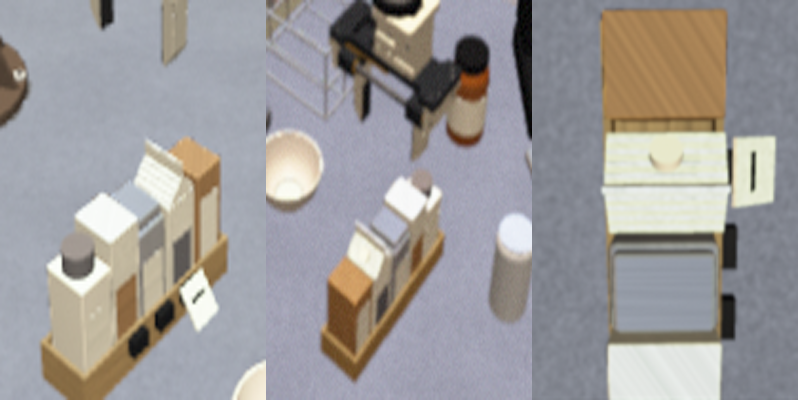

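The carton stands square (88.2°, the same as brown) beside the card between brown and steel, with its ridge pointing at the label side. All five are upright and the gripper is clear.

```bash
python3 -c "
from workcell import ticket
print(ticket.sign_off())"
```

```text
the job is handed in; nothing more can be done
None
```

The carton is back in the tray at the card, set down between the brown pack and the steel tin, square with the row; all five packs were upright in the last pictures, and I handed the job in at about 23 s of the 64 s allowed.

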